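# Set a bar against the stop of a drill jig and snug its clamp screw

## Task

The flat steel bar lying in the channel of the drill jig is to be set up for drilling. Push it endways along the channel until it is fully home against the end stop, then turn the T-handle of the clamp screw clockwise until the pad meets the bar and snug it by feel: firm, but not forced. Leave the bar clamped against the stop, let go of everything, and do not disturb the other things on the bench.

Things in the scene. Friction and masses are not known exactly. Their poses are not given: they have to be found in the camera images.
- stop_face (a point): point on the inner face of the end stop, on the line of the bar's axis, 44 mm above the bench: where the centre of the bar's end comes when it is home. The stop is an upright steel plate 50 mm wide, 8 mm thick, its top 64 mm above the bench, screwed to one end of the jig.
- jig: dark steel drill jig bolted to the bench, 120 mm long, 72 wide, 46 high, with a square channel along its top (39 mm wide, 12 mm deep) open at the end away from the stop; two hold-down dogs 17 mm high flank it near the stop. Origin: centre of its underside. x runs level along the channel towards the stop, whose face is 60 mm from the origin; z is up.
- bridge: dark steel bridge clamp astride the jig near mid-length, fixed: 26 mm along the channel, 104 mm across, top about 103 mm (boss 110) above the bench; its place along and height on the jig vary. Origin: on the screw's axis, about at bench level; axes as the jig's. It carries the upright 14 mm clamp screw: a flat brass pad 32 mm across below, over the bar, and the T-handle on top.
- handle_hub (a point): centre of the T-handle on the upright screw axis, 140 to 155 mm above the bench. Hub 22 mm across, 13 mm below to 12 mm above this point; through it a level rod 10 mm thick, 100 mm between the centres of its 14 mm end balls. Clockwise from above drives the quick two-start screw down 8 mm a turn, handle and pad going down with it. The pad starts 3 to 14 mm clear of the bar.
- handle_end (a point): centre of the ball at one end of the T-handle's rod, 50 mm from handle_hub; it turns with the handle. The handle runs freely at about 0.08 N m; once the pad bears on the bar the resistance climbs within a fraction of a turn. Snug is about 0.4 N m (10 N pushed at 40 mm from the axis) while turning; over about 0.9 N m is forced. The screw stays where it is left, without pushing back.
- bar_stop_end (a point): centre of the bar's end nearer the stop. The work is a bright flat steel bar 160 mm long, 36 wide, 20 high, about 0.85 kg, lying loose in the channel under the bridge, its axis level 44 mm above the bench. This end starts 10 to 28 mm short of the stop. Sliding it takes about 4 to 8 N, now and then more where it rubs a wall; 20 N is firmly home. Its x axis runs along the bar towards the stop.
- bar_free_end (a point): centre of the bar's other end, which stands out of the open end of the jig by 40 mm when home and by more at the start; push here, along the bar.
- spare_vblock: bystander: dark steel vee block, 70 x 60 x 45 mm high, loose on the bench; origin at the centre of its underside, x along its vee.
- stub_bar: bystander: short round bar 20 mm in diameter, 85 mm long, lying in the vee block; origin at its centre.
- cutter_box_a: bystander: square plastic cutter box 95 x 26 x 26 mm lying on the bench; origin at the centre of its underside.
- cutter_box_b: bystander: square plastic cutter box 75 x 20 x 20 mm lying on the bench; origin at the centre of its underside.
- end_mill: bystander: end mill 16 mm thick and 90 mm long lying on the bench; origin under its middle.
- clear_tube: bystander: clear tube with a square cap, 25 mm thick and 95 mm long, lying on the bench; origin under its middle.
- setup_block: bystander: drilled steel setup block 75 x 50 x 25 mm; origin at the centre of its underside.
- hex_key: bystander: L-shaped hex key 8 mm thick and 115 mm long, lying on the bench; origin under the middle of its long arm.

How it is judged:
By the outcome, as a careful person would: the job done as asked, in the order asked, and still so for the second after the job is handed in, with the robot touching nothing.
It also fails if it takes over 61 s, if anything falls off the work surface, if the arm or the gripper's body presses on something with over 40 N, if the wrist force passes 120 N, or if a joint passes its speed limit or range.

## Robot

A 6-joint arm with a two-finger parallel gripper is mounted at the origin on the work surface. World frame = base frame: x ahead of the robot, y to its left, z up, the work surface at z = 0. Lengths are in m, angles in rad, forces in N, time in s.
With the tool pointing down it reaches from about 0.25 to 0.725 m from the base axis. Payload 4 kg.
Tool frame: the origin (TCP) lies where the fingers leave the gripper's body, on its centre line; the fingertips stand 73 mm ahead of it and the grasp point (between the pads) lies 54 mm ahead of it (bot.tip_reach is the z of the fingertips in the tool frame, in m); z points along the fingers, x is the direction in which the jaws open and shut, and the axes are right-handed (so a half turn about z gives the same grasp; the last joint's range is limited). The gripper opens to 85 mm and grips with 20 to 120 N. Pads are 22 mm wide; open, the fingers measure 114 mm over their backs; the gripper's body (76 mm by 85 mm) begins 54 mm behind the grasp point. The pads swing forward as they close: fully open they stand 13 mm farther back than shut.
Start: joints at [1.346, 0.241, 0.005, 1.335, 0, 1.571], TCP at [0.111, 0.487, 0.304] pointing down, gripper open.
Joint ranges: [-2.72, 2.72], [-1.05, 1.87], [-1.09, 1.28], [-1.99, 2.15], [-1.42, 1.44], [-3.14, 3.14]. Speed limits (rad/s): [2.79, 2.79, 3.14, 3.14, 3.14, 3.14].

## Interface

Orientations are given as a unit quaternion [x, y, z, w].
In Python, from workcell import bot, vision, job_done gives the robot as it stands.
- The arm moves only by the tool drive_tool, never from a script. Its argument "steps" is one flat list of numbers, 7 for each row, row after row: the shift along the tool's x, y, z in m, then the turn, a rotation vector about the tool's x, y, z in degrees, then the closure, from -1 (fully open) to 1 (shut). A call has 1 to 8 rows; each row shifts and turns the commanded pose from where the row before left it, along the tool's axes as they then stand; what a row does not reach is not made up. A row lasts 1/12 s, in which the tool goes at most 41.7 mm and 7.16 degrees, less where a joint would pass 70% of its speed; a pose out of reach is approached as far as the arm can. A call is refused whole if a number of a shift passes 0.0417 or a number of a turn 7.16, either way. A call with a gripper value outside its range is refused whole. The fingers move at their own pace and stop on an object; the grip force is fixed at half the most. Time passes only in rows, so rows that do not move let the fingers close. It gives the time, the measured TCP pose, the force and the opening at its end, in the units of the state.
- bot.get_obs(): the state, without advancing time (a new reading comes with each control period).
- vision.camera(name): name is "scene" or "top" or "wrist"; returns (picture, depth): 480x640x3 uint8, red, green, blue; 480x640 float32, m along the optical axis (not along the pixel's ray), 0 where there is no reading.
- vision.camera_model(name): a dict with "mtx" (3x3 intrinsics, pixels), "rvec" (rotation vector, rad) and "tvec" (3), from world to camera coordinates, as OpenCV has them. Camera axes: x right, y down, z forward; pixel columns grow to the right and rows downward; lengths in m; the calibration is good to about 2 mm. A picture is of the moment at which its call begins: read the wrist's pose just before it. camera_model takes no time and is no camera call; for the wrist camera it gives the pose at the moment of the call.
- job_done(): hands the job in, once; it reports no verdict.
The state is a dict: "clock": time; "joint_pos": joint angles; "joint_vel": joint speeds; "tau": joint torques, N m; "eef_pos": TCP position; "tool_rot": TCP orientation; "ft_force": force on the tool from outside, world axes, zero at the start; "ft_torque": the same for the moment, N m; "grip_width": finger opening in m.
Only numpy, scipy, OpenCV 4.12 (cv2) and the standard library are available. Lean on these libraries where they do the work, as an engineer would, in place of code of your own. Each camera call takes 0.05 s, during which the arm holds its last target.

## Working session

There is one attempt and no reset: what is moved stays moved. The work goes in short steps, Python scripts to look and compute and a tool call to move; the robot and the scene stay as the last step left them, time stands still between calls to the robot, and variables do not carry over. Pictures are saved under pics/ and viewed, and the job is handed in when it is done.

Besides the shell and the picture viewer there is one more tool, called as name(argument=value, ...) on one line, values as JSON. drive_tool: Moves the arm, as the interface text tells. Its arguments: {"type":"object","properties":{"steps":{"type":"array"}},"required":["steps"]}

```bash
mkdir -p pics; ls; python3 - <<'E'
from workcell import bot, vision
import cv2,numpy as np
o=bot.get_obs();print(o)
print(bot.tip_reach)
for n in ["scene","top"]:
    p,d=vision.camera(n);cv2.imwrite(f"pics/{n}0.png",p[:,:,::-1]);np.savez(f"{n}0.npz",p=p,d=d,**{k:np.array(v) for k,v in vision.camera_model(n).items()})
    print(n,vision.camera_model(n))
E
```

```text
pics
{'clock': 0.0, 'joint_pos': array([1.34599077e+00, 2.41440059e-01, 3.70905510e-03, 1.33519156e+00,
       2.85640731e-05, 1.57079696e+00]), 'joint_vel': array([ 3.01119813e-04, -6.12911671e-04, -1.89753747e-04,  1.16917988e-04,
        1.16399973e-03, -7.69440043e-05]), 'tau': array([-5.10702266e-04, -3.72324550e+01,  2.52404183e+01,  1.70813635e-02,
        3.30604928e-05, -2.25552952e-06]), 'eef_pos': array([0.11134445, 0.48694997, 0.30299348]), 'tool_rot': array([ 7.81957823e-01,  6.23330436e-01, -8.40217626e-04,  6.51508136e-04]), 'ft_force': array([-0.40526153,  0.16468834, -0.39852622]), 'ft_torque': array([-0.00573268, -0.01066094,  0.01530554]), 'grip_width': 0.08527929205757227}
0.0726
scene {'mtx': array([[497.27962478,   0.        , 312.08958155],
       [  0.        , 497.27962478, 234.28352982],
       [  0.        ,   0.        ,   1.        ]]), 'rvec': array([ 1.35459007,  2.10821554, -0.99043439]), 'tvec': array([ 0.2654768 , -0.21409365,  1.36914671])}
top {'mtx': array([[473.07286825,   0.        , 317.7108843 ],
       [  0.        , 473.07286825, 243.14927355],
       [  0.        ,   0.        ,   1.        ]]), 'rvec': array([ 2.16015819, -2.10530825,  0.15939999]), 'tvec': array([-0.05696335,  0.54083319,  1.00210595])}
```

View pics/scene0.png

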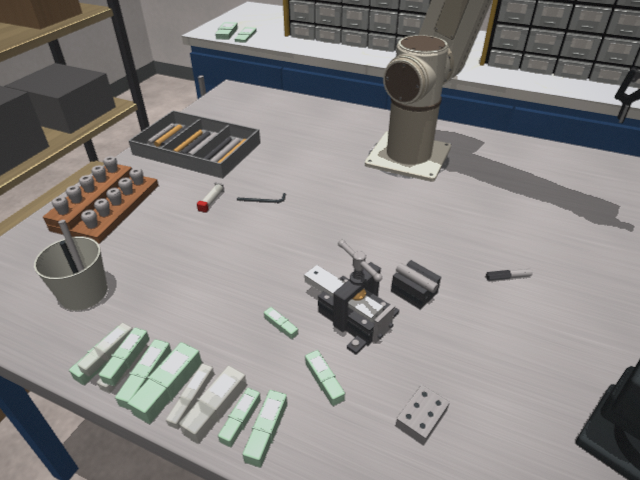

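View pics/top0.png

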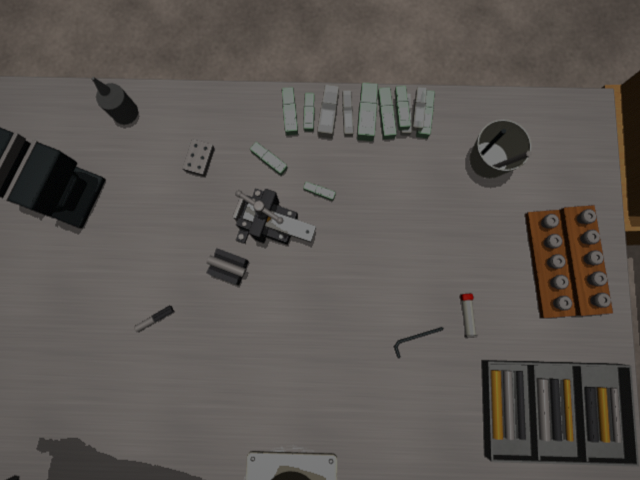

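```bash
python3 - <<'E'
import cv2,numpy as np
for n,(x0,y0,x1,y1) in {"scene":(260,220,480,400),"top":(190,130,350,300)}.items():
    p=np.load(f"{n}0.npz")["p"][y0:y1,x0:x1,::-1]
    p=np.clip(p.astype(float)*(1.7 if n=="top" else 1.2),0,255).astype(np.uint8)
    s=600//(y1-y0); 
    cv2.imwrite(f"pics/{n}0z.png",cv2.resize(p,None,fx=s,fy=s,interpolation=cv2.INTER_CUBIC)); print(s)
E
```

```text
3
3
```

View pics/scene0z.png

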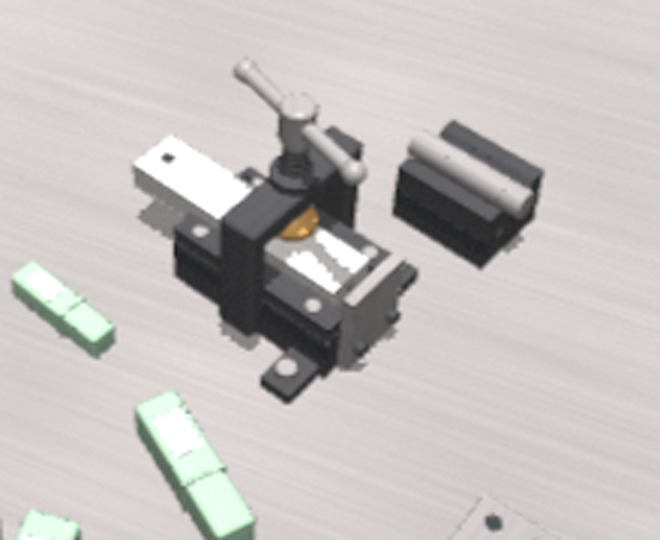

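View pics/top0z.png

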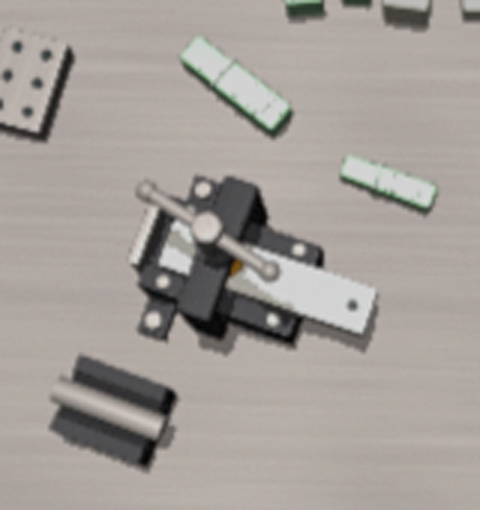

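```bash
cat > h.py <<'E'
import cv2,numpy as np
def cam(n,m=None):
    f=m if m is not None else np.load(n)
    R,_=cv2.Rodrigues(np.asarray(f["rvec"],float));return np.asarray(f["mtx"]),R,np.asarray(f["tvec"],float).ravel()
def ray(c,uv):
    K,R,t=c;d=R.T@np.linalg.solve(K,[uv[0],uv[1],1.]);return -R.T@t,d
def plane(c,uv,z):
    o,d=ray(c,uv);return o+d*(z-o[2])/d[2]
def tri(c1,u1,c2,u2):
    o1,d1=ray(c1,u1);o2,d2=ray(c2,u2)
    A=np.stack([d1,-d2],1);s=np.linalg.lstsq(A,o2-o1,rcond=None)[0]
    a=o1+d1*s[0];b=o2+d2*s[1];return (a+b)/2,np.linalg.norm(a-b)
def dep(c,uv,dd):
    K,R,t=c;z=dd[int(round(uv[1])),int(round(uv[0]))];return R.T@(z*np.linalg.solve(K,[uv[0],uv[1],1.])-t)
E
python3 - <<'E'
from h import *
np.set_printoptions(precision=4,suppress=True)
S=cam("scene0.npz");T=cam("top0.npz");sd=np.load("scene0.npz")["d"];td=np.load("top0.npz")["d"]
z=lambda x,y,o:(o[0]+(x-1)/3,o[1]+(y-1)/3)
s=lambda x,y:z(x,y,(260,220)); t=lambda x,y:z(x,y,(190,130))
for n,a,b in [("ballA",s(244,70),t(270,270)),("ballB",s(355,172),t(147,190)),("hub",s(299,108),t(207,227)),
 ("free_far(-x)",s(172,137),t(362,333)),("free_near(+x)",s(135,167),t(376,288)),("barhole",s(168,158),t(352,305)),("stopcorner -x", s(403,253),t(137,262)),("stop +x",s(348,300),t(155,207))]:
    print(n,tri(S,a,T,b),dep(S,a,sd),dep(T,b,td))
print("free corners plane .054", plane(T,t(362,333),.054),plane(T,t(376,288),.054),plane(S,s(172,137),.054),plane(S,s(135,167),.054))
E
```

```text
ballA (array([0.5708, 0.0316, 0.1508]), np.float64(0.0025606485734051263)) [0.5743 0.0315 0.1535] [0.569  0.0321 0.1569]
ballB (array([0.6235, 0.1171, 0.1504]), np.float64(0.0012583031225770964)) [0.6282 0.1177 0.1549] [0.6216 0.1165 0.1568]
hub (array([0.5969, 0.0744, 0.1588]), np.float64(0.0011397427501626256)) [0.5997 0.0747 0.1613] [0.5953 0.0741 0.1648]
free_far(-x) (array([ 0.546 , -0.0273,  0.0522]), np.float64(0.0010658322670480315)) [ 0.5471 -0.0274  0.0532] [ 0.5452 -0.0269  0.0558]
free_near(+x) (array([ 0.58  , -0.0371,  0.0518]), np.float64(0.0020902175519000718)) [ 0.5829 -0.0368  0.0545] [ 0.5791 -0.0362  0.0546]
barhole (array([ 0.5665, -0.0201,  0.0544]), np.float64(0.0023711264477541956)) [ 0.5663 -0.0214  0.0538] [ 0.5656 -0.0191  0.0564]
stopcorner -x (array([0.5918, 0.1399, 0.0638]), np.float64(0.0030955238570175574)) [0.5358 0.1296 0.0021] [0.5921 0.1383 0.0647]
stop +x (array([0.6351, 0.1256, 0.0616]), np.float64(0.0048142375606942825)) [0.6375 0.1237 0.0632] [0.6329 0.1268 0.0674]
free corners plane .054 [ 0.5455 -0.0269  0.054 ] [ 0.5792 -0.0362  0.054 ] [ 0.5479 -0.027   0.054 ] [ 0.5824 -0.0371  0.054 ]
```

```bash
python3 - <<'E'
from h import *
np.set_printoptions(precision=4,suppress=True)
for n in("top","scene"):
    f=np.load(n+"0.npz");C=cam(n+"0.npz");K,R,t=C
    d=f["d"];v,u=np.mgrid[:480,:640]
    P=np.linalg.solve(K,np.stack([u.ravel(),v.ravel(),np.ones(u.size)]))*d.ravel()
    W=(R.T@(P-t[:,None])).T.reshape(480,640,3)
    br=f["p"].min(2)
    m=(br>(140 if n=="top" else 215))&(W[...,2]>.045)&(W[...,2]<.062)&(abs(W[...,0]-.575)<.06)&(W[...,1]<.03)&(W[...,1]>-.06)
    cs,_=cv2.findContours(m.astype(np.uint8),cv2.RETR_EXTERNAL,cv2.CHAIN_APPROX_NONE)
    c=max(cs,key=cv2.contourArea)[:,0,:]
    Q=np.array([plane(C,p,.054)[:2] for p in c]); 
    r=cv2.minAreaRect((Q*1000).astype(np.float32)); print(n,m.sum(),r); print(cv2.boxPoints(r))
    # edges
    a=np.radians(73);ax=np.array([np.cos(a),np.sin(a)]);nr=np.array([-ax[1],ax[0]])
    o=np.array([.5635,-.0315]);s=(Q-o)@ax;w=(Q-o)@nr
    for sg in(1,-1):
        k=(s>.006)&(s<.035)&(w*sg>.012);print(sg,k.sum(),np.polyfit(s[k],w[k],1) if k.sum()>5 else 0)
    k=(abs(w)<.015)&(s<.008);print('end',np.polyfit(w[k],s[k],1))
    # stop top
    m=(W[...,2]>.060)&(W[...,2]<.07)&(W[...,1]>.1)&(W[...,1]<.16)&(abs(W[...,0]-.61)<.05)&(br>60)
    X=W[m];print('stop',m.sum(),X.mean(0) if m.sum() else 0, ((X[:,:2]-o)@ax).min(),((X[:,:2]-o)@ax).max())
E
```

```text
Traceback (most recent call last):
ValueError: max() iterable argument is empty
```

```bash
cat > m.py <<'E'
from h import *
np.set_printoptions(precision=4,suppress=True)
def world(f,C):
    K,R,t=C
    d=f["d"];v,u=np.mgrid[:480,:640]
    P=np.linalg.solve(K,np.stack([u.ravel(),v.ravel(),np.ones(u.size)]))*d.ravel()
    return (R.T@(P-t[:,None])).T.reshape(480,640,3)
def run(tag):
  for n in("top","scene"):
    f=np.load(n+tag+".npz");C=cam(n+tag+".npz");W=world(f,C)
    br=f["p"].min(2)
    reg=(W[...,2]>.045)&(W[...,2]<.062)&(abs(W[...,0]-.575)<.06)&(W[...,1]<.03)&(W[...,1]>-.06)
    print(n,np.percentile(br[reg],[10,50,90]))
    m=(br>(0.8*np.percentile(br[reg],80)))&reg
    cs,_=cv2.findContours(m.astype(np.uint8),cv2.RETR_EXTERNAL,cv2.CHAIN_APPROX_NONE)
    c=max(cs,key=cv2.contourArea)[:,0,:]
    Q=np.array([plane(C,p,.054)[:2] for p in c])
    a=np.radians(73);ax=np.array([np.cos(a),np.sin(a)]);nr=np.array([-ax[1],ax[0]])
    o=np.array([.5635,-.0315]);s=(Q-o)@ax;w=(Q-o)@nr
    for sg in(1,-1):
        k=(s>.006)&(s<.035)&(w*sg>.012);print(sg,k.sum(),np.polyfit(s[k],w[k],1) if k.sum()>5 else 0)
    k=(abs(w)<.015)&(s<.008);print('end',np.polyfit(w[k],s[k],1))
    m=(W[...,2]>.058)&(W[...,2]<.07)&(W[...,1]>.1)&(W[...,1]<.16)&(abs(W[...,0]-.61)<.05)&(br>60)
    X=W[m];ss=(X[:,:2]-o)@ax;print('stop',m.sum(),X.mean(0),np.percentile(ss,[0,5,50,95,100]),np.percentile((X[:,:2]-o)@nr,[5,50,95]))
if __name__=="__main__": import sys;run(sys.argv[1])
E
python3 m.py 0
```

```text
top [ 51. 123. 124.]
1 12 [-0.014   0.0176]
-1 13 [-0.0039 -0.015 ]
end [-0.0706  0.0006]
stop 85 [0.6112 0.1331 0.0641] [0.1362 0.1502 0.1732 0.1774 0.178 ] [-0.0185  0.0034  0.0224]
scene [ 88.5 220.  221. ]
1 11 [-0.0054  0.0164]
-1 12 [-0.0052 -0.0173]
end [ 0.0292 -0.0016]
stop 143 [0.619  0.1332 0.0635] [0.1527 0.1695 0.1742 0.1771 0.1779] [-0.0272 -0.0053  0.0185]
```

drive_tool(steps=[0,0,0,0,0,4.5,1,-0.0228,0.0326,0,0,0,0,1,-0.0228,0.0326,0,0,0,0,1,-0.0228,0.0326,0,0,0,0,1,-0.0228,0.0326,0,0,0,0,1,-0.0228,0.0326,0,0,0,0,1,-0.0228,0.0326,0,0,0,0,1,-0.0228,0.0326,0,0,0,0,1])

```text
clock: 0.77
eef_pos: [0.282, 0.2651, 0.3037]
tool_rot: [0.806, 0.592, -0.0, 0.0]
ft_force: [0.5, 0.4, -0.2]
grip_width: 0.0003
```

drive_tool(steps=[-0.0228,0.0326,0,0,0,0,1,-0.0228,0.0326,0,0,0,0,1,-0.0228,0.0326,0,0,0,0,1,-0.0228,0.0326,0,0,0,0,1,-0.0228,0.0326,0,0,0,0,1,-0.0228,0.0326,0,0,0,0,1,-0.0228,0.0326,0,0,0,0,1,-0.0228,0.0326,0,0,0,0,1])

```text
clock: 1.43
eef_pos: [0.4766, 0.013, 0.3036]
tool_rot: [0.806, 0.592, -0.0, -0.0]
ft_force: [0.9, 0.4, 0.7]
grip_width: 0.0003
```

drive_tool(steps=[-0.0228,0.0326,0,0,0,0,1,-0.0228,0.0326,0,0,0,0,1,-0.0228,0.0326,0,0,0,0,1,0,0,0.02,0,0,0,1,0,0,0,0,0,0,1])

```text
clock: 1.85
eef_pos: [0.5483, -0.0813, 0.2797]
tool_rot: [0.807, 0.591, -0.002, -0.002]
ft_force: [-1.4, 1.4, -1.9]
grip_width: 0.0002
```

```bash
cat > look.py <<'E'
from workcell import bot, vision
from h import *
import sys
from scipy.spatial.transform import Rotation as Ro
np.set_printoptions(precision=4,suppress=True)
o=bot.get_obs()
R=Ro.from_quat(o['tool_rot']).as_matrix()
print(o['clock'],o['eef_pos'],'yaw',np.degrees(np.arctan2(R[1,0],R[0,0])),'z',R[:,2],'J',o['joint_pos'],'F',o['ft_force'],o['ft_torque'],o['grip_width'])
for a in sys.argv[1:]:
    n,tag=a.split(':')
    m=vision.camera_model(n);p,d=vision.camera(n);cv2.imwrite(f"pics/{n}{tag}.png",p[:,:,::-1]);np.savez(f"{n}{tag}.npz",p=p,d=d,**{k:np.array(v) for k,v in m.items()})
E
python3 look.py wrist:1
```

```text
1.85 [ 0.5483 -0.0813  0.2797] yaw 72.418432020714 z [-0.0066  0.0011 -1.    ] J [-0.1473  0.3637  0.112   1.3258  0.0001  0.1595] F [-1.3542  1.4254 -1.858 ] [0.0403 0.0494 0.0004] 0.00019019725671718296
```

View pics/wrist1.png

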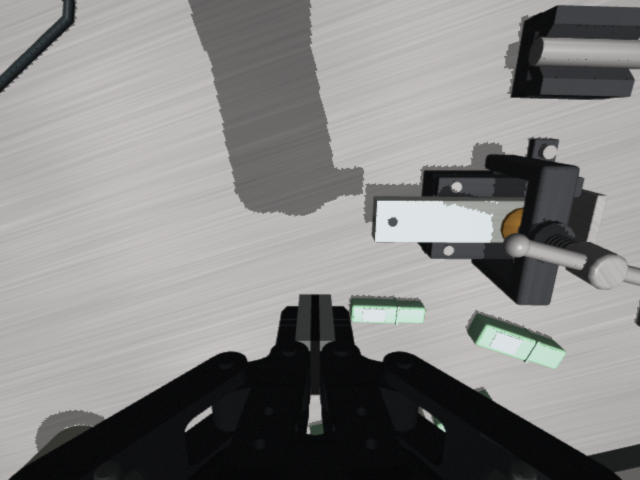

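```bash
python3 - <<'E'
from h import *
np.set_printoptions(precision=4,suppress=True)
C=cam("wrist1.npz");f=np.load("wrist1.npz")
a=plane(C,(374.5,199),.054);b=plane(C,(376.5,242),.054);print(a,b,(a+b)/2)
e=plane(C,(490,201),.054);g=plane(C,(490,242),.054);print(e,g)
m=(a+b)/2;n=(e+g)/2;print(np.degrees(np.arctan2(n[1]-m[1],n[0]-m[0])))
print(dep(C,(393,221),f["d"]),dep(C,(430,220),f["d"]))
# hub and ball
for uv in[(517,245),(608,268)]:print(plane(C,uv,.15),plane(C,uv,.155))
# pad/bar gap
E
```

```text
[ 0.5444 -0.0298  0.054 ] [ 0.5806 -0.0376  0.054 ] [ 0.5625 -0.0337  0.054 ]
[0.5744 0.0594 0.054 ] [0.6096 0.0537 0.054 ]
71.91467751035586
[ 0.5671 -0.0199  0.0536] [0.5754 0.0095 0.054 ]
[0.5711 0.0321 0.15  ] [0.5686 0.0299 0.155 ]
[0.6013 0.0807 0.15  ] [0.5981 0.0773 0.155 ]
```

drive_tool(steps=[0,0,0.04,0,0,0,1,0,0,0.04,0,0,0,1,0,0,0.04,0,0,0,1,0,0,0.03,0,0,0,1,0,0,0.02,0,0,0,1,0.01,0,0,0,0,0,1,0.01,0,0,0,0,0,1,0,0,0,0,0,0,1])

```text
clock: 2.57
eef_pos: [0.5565, -0.0578, 0.1161]
tool_rot: [0.805, 0.594, 0.002, 0.001]
ft_force: [0.2, 0.0, 0.7]
grip_width: 0.0001
```

```bash
python3 look.py wrist:2 scene:2
```

```text
2.5667 [ 0.5565 -0.0578  0.1161] yaw 72.81543236375335 z [ 0.0035  0.0007 -1.    ] J [-0.104   0.5028 -0.1285  0.9361  0.0011  0.196 ] F [0.1568 0.0368 0.7067] [-0.0117 -0.047  -0.0204] 5.1269108478042765e-05
```

View pics/wrist2.png

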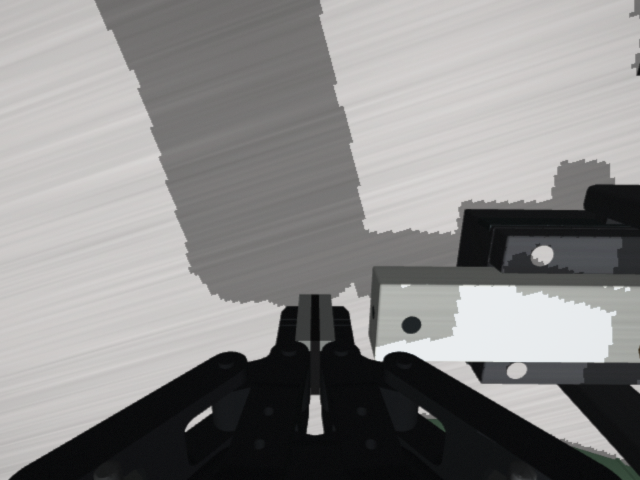

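View pics/scene2.png

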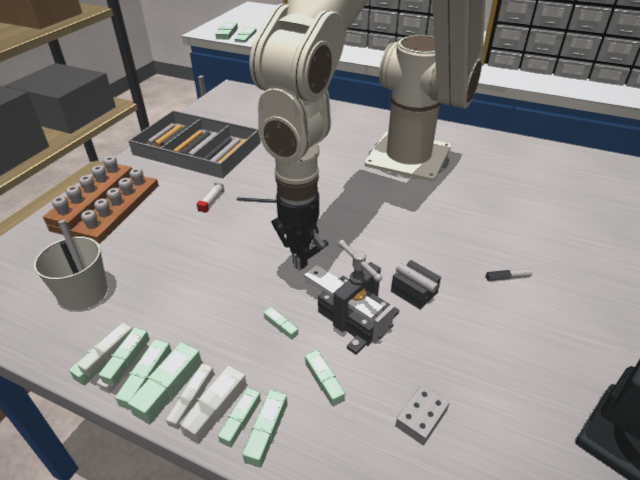

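drive_tool(steps=[0,0,0.001,0,0,0,1,0.002,0,0,0,0,0,1,0.002,0,0,0,0,0,1,0.002,0,0,0,0,0,1,0.002,0,0,0,0,0,1,0.002,0,0,0,0,0,1])

```text
clock: 3.17
eef_pos: [0.5579, -0.0508, 0.1129]
tool_rot: [0.806, 0.592, 0.0, -0.0]
ft_force: [0.6, 0.8, 1.1]
grip_width: 0.0002
```

drive_tool(steps=[0,0,0.005,0,0,0,1,0.0015,0,0,0,0,0,1,0.0015,0,0,0,0,0,1,0.0015,0,0,0,0,0,1,0.0015,0,0,0,0,0,1,0.0015,0,0,0,0,0,1,0.0015,0,0,0,0,0,1])

```text
clock: 3.75
eef_pos: [0.5601, -0.043, 0.1077]
tool_rot: [0.806, 0.592, -0.001, 0.0]
ft_force: [-0.2, -3.4, -1.5]
grip_width: 0.0
```

drive_tool(steps=[0.0015,0,0,0,0,0,1,0.0015,0,0,0,0,0,1,0.0015,0,0,0,0,0,1,0.0015,0,0,0,0,0,1])

```text
clock: 4.08
eef_pos: [0.5622, -0.0364, 0.1076]
tool_rot: [0.806, 0.592, -0.0, -0.0]
ft_force: [-1.1, -2.2, -2.5]
grip_width: -0.0002
```

drive_tool(steps=[0.001,0,0,0,0,0,1,0.001,0,0,0,0,0,1,0.001,0,0,0,0,0,1])

```text
clock: 4.33
eef_pos: [0.5625, -0.0351, 0.1077]
tool_rot: [0.806, 0.592, -0.002, 0.001]
ft_force: [-3.3, -10.8, -0.5]
grip_width: -0.0001
```

drive_tool(steps=[0.001,0,0,0,0,0,1,0.001,0,0,0,0,0,1,0.001,0,0,0,0,0,1])

```text
clock: 4.58
eef_pos: [0.5627, -0.0347, 0.1077]
tool_rot: [0.807, 0.591, -0.004, 0.003]
ft_force: [-5.9, -17.5, 1.6]
grip_width: 0.0001
```

drive_tool(steps=[0.001,0,0,0,0,0,1,0.001,0,0,0,0,0,1])

```text
clock: 4.75
eef_pos: [0.5627, -0.0344, 0.1078]
tool_rot: [0.807, 0.59, -0.006, 0.004]
ft_force: [-7.0, -22.0, 2.2]
grip_width: 0.0002
```

```bash
python3 look.py scene:3 top:3; python3 m.py 3; python3 - <<'E'
import cv2
p=cv2.imread("pics/scene3.png")[220:400,260:480];cv2.imwrite("pics/scene3z.png",cv2.resize(p,None,fx=3,fy=3,interpolation=2))
E
```

```text
4.75 [ 0.5627 -0.0344  0.1078] yaw 72.36679995457921 z [-0.0045 -0.0132 -0.9999] J [-0.0555  0.5236 -0.118   0.9329 -0.0134  0.2523] F [ -6.9674 -21.9834   2.1871] [-4.4634  1.4279 -0.0167] 0.00020840718690259531Traceback (most recent call last):
  File "m.py", line 25, in <module>
    if __name__=="__main__": import sys;run(sys.argv[1])
                                        ~~~^^^^^^^^^^^^^
  File "m.py", line 13, in run
    print(n,np.percentile(br[reg],[10,50,90]))
            ~~~~~~~~~~~~~^^^^^^^^^^^^^^^^^^^^
    return _quantile_unchecked(
        a, q, axis, out, overwrite_input, method, keepdims, weights)
    return _ureduce(a,
                    func=_quantile_ureduce_func,
    ...<5 lines>...
                    overwrite_input=overwrite_input,
                    method=method)
    r = func(a, **kwargs)
    result = _quantile(arr,
                       quantiles=q,
    ...<2 lines>...
                       out=out,
                       weights=wgt)
    previous = arr[previous_indexes]
               ~~~^^^^^^^^^^^^^^^^^^
IndexError: index 0 is out of bounds for axis 0 with size 0
```

View pics/scene3z.png

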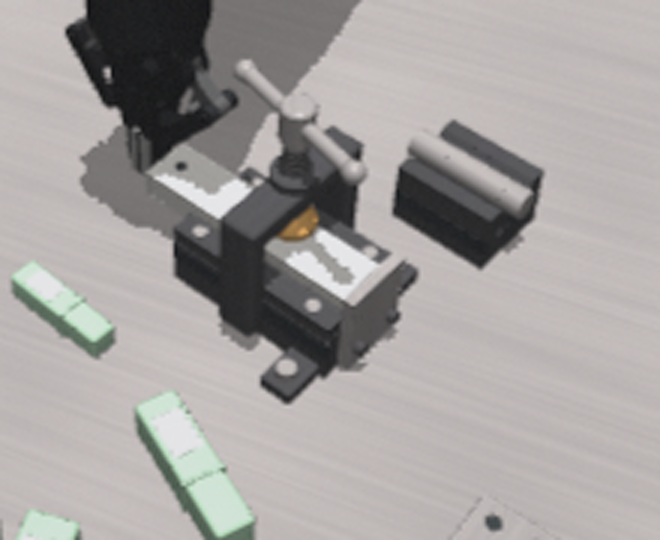

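```bash
python3 - <<'E'
from h import *
S=cam("scene0.npz");s=lambda x,y:(260+(x-1)/3,220+(y-1)/3)
a=plane(S,s(168,158),.054);b=plane(S,s(181,167),.054);print(a,b,b-a,np.linalg.norm(b-a))
E
```

```text
[ 0.56648616 -0.02136889  0.054     ] [ 0.57048571 -0.01048848  0.054     ] [0.00399955 0.0108804  0.        ] 0.011592219207625744
```

drive_tool(steps=[-0.01,0,0,0,0,0,1,-0.025,0,0,0,0,0,1,0,0,-0.04,0,0,0,1,0,0,-0.04,0,0,0,1,0,0,-0.04,0,0,0,1,0,0,-0.04,0,0,0,1,0.035,0,0,0,0,0,0,0.035,0,0,0,0,0,-0.65])

```text
clock: 5.52
eef_pos: [0.5776, 0.0048, 0.2731]
tool_rot: [0.807, 0.591, 0.005, 0.002]
ft_force: [0.2, -0.2, -0.6]
grip_width: 0.023
```

drive_tool(steps=[0.035,0,0,0,0,0,-0.65,0.038,0,0,0,0,0,-0.65,0,0,0,0,0,-7,-0.65,0,0,0,0,0,-7,-0.65,0,0,0,0,0,-7,-0.65,0,0,0,0,0,-7,-0.65,0,0,0,0,0,-7,-0.65,0,0,0,0,0,-7,-0.65])

```text
clock: 6.18
eef_pos: [0.5973, 0.0757, 0.2686]
tool_rot: [0.537, 0.844, 0.002, -0.0]
ft_force: [-0.4, -0.5, -0.1]
grip_width: 0.0708
```

drive_tool(steps=[0,0,0,0,0,-7,-0.65,0,0,0,0,0,-7,-0.65,0,0,0,0,0,-7,-0.65,0,0,0,0,0,-7,-0.65,0,0,0,0,0,-7,-0.65,0,0,0,0,0,-7,-0.65,0,0,0,0,0,-7,-0.65,0,0,0,0,0,-7,-0.65])

```text
clock: 6.85
eef_pos: [0.5973, 0.0756, 0.2686]
tool_rot: [0.078, 0.997, 0.002, 0.001]
ft_force: [0.2, 0.3, -0.1]
grip_width: 0.0703
```

drive_tool(steps=[0,0,0,0,0,-7,-0.65,0,0,0,0,0,-7,-0.65,0,0,0,0,0,-7,-0.65,0,0,0,0,0,-7,-0.65,0,0,0,0,0,-7,-0.65,0,0,0,0,0,-7,-0.65,0,0,0,0,0,-7,-0.65,0,0,0,0,0,-7,-0.65])

```text
clock: 7.52
eef_pos: [0.5974, 0.0756, 0.2686]
tool_rot: [-0.399, 0.917, 0.001, 0.001]
ft_force: [-0.6, -0.4, -0.3]
grip_width: 0.0703
```

drive_tool(steps=[0,0,0,0,0,-7,-0.65,0,0,0,0,0,-7,-0.65,0,0,0,0,0,-7,-0.65,0,0,0,0,0,-7,-0.65,0,0,0,0,0,-7,-0.65,0,0,0,0,0,0,-0.65])

```text
clock: 8.02
eef_pos: [0.5973, 0.0754, 0.2686]
tool_rot: [-0.655, 0.756, 0.0, 0.002]
ft_force: [0.0, -0.1, 0.0]
grip_width: 0.0708
```

```bash
python3 look.py wrist:4 top:4 scene:4
```

```text
8.0167 [0.5973 0.0754 0.2686] yaw -98.20365472358095 z [ 0.0016  0.0027 -1.    ] J [ 0.1247  0.4592  0.2277  1.3373  0.0025 -2.8737] F [ 0.0121 -0.0685  0.0392] [ 0.0166 -0.0038  0.0505] 0.07083897530765149
```

View pics/wrist4.png

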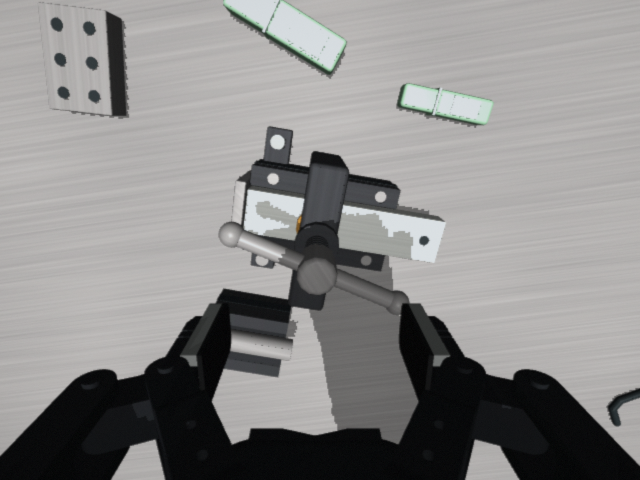

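View pics/scene4.png

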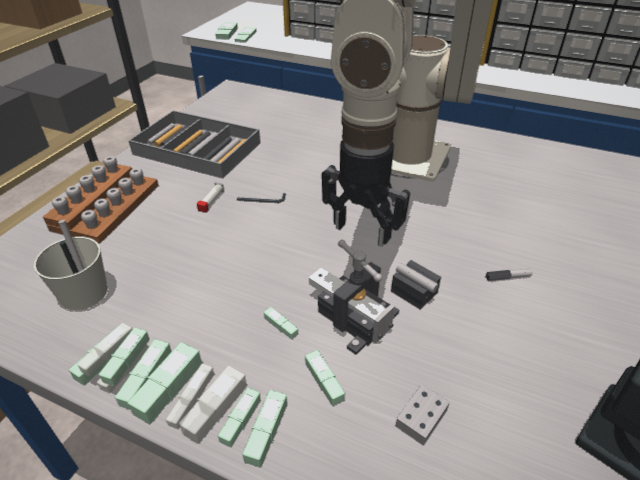

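```bash
python3 - <<'E'
from h import *
np.set_printoptions(precision=4,suppress=True)
C=cam("wrist4.npz");f=np.load("wrist4.npz")
for z in(.148,.152):
    a=plane(C,(230.5,235),z);b=plane(C,(398,301),z);print(z,a,b,(a+b)/2,np.linalg.norm(a-b),np.degrees(np.arctan2(*(a-b)[1::-1])))
print(plane(C,(317,276),.160),dep(C,(317,272),f["d"]),dep(C,(231,234),f["d"]),dep(C,(265,247),f["d"]))
# stop / bar gap edges at far side
print(plane(C,(245,200),.054),plane(C,(441,240),.054), np.linalg.norm(plane(C,(245,215),.054)-plane(C,(440,241),.054)))
E
```

```text
0.148 [0.6236 0.1176 0.148 ] [0.571  0.0309 0.148 ] [0.5973 0.0743 0.148 ] 0.10143521046432738 58.7610213789106
0.152 [0.6247 0.1165 0.152 ] [0.5732 0.0316 0.152 ] [0.5989 0.074  0.152 ] 0.09930332538982024 58.76102137891063
[0.5983 0.074  0.16  ] [0.601  0.0736 0.1611] [0.6265 0.1147 0.1569] [0.6159 0.0994 0.1533]
[0.6239 0.127  0.054 ] [ 0.5689 -0.0236  0.054 ] 0.15845638748470775
```

drive_tool(steps=[0,0,0,0,0,-4,-0.65,0,0,0,0,0,-4.2,-0.65,0.0012,-0.0007,0.02,0,0,0,-0.65,0,0,0.02,0,0,0,-0.65,0,0,0.0136,0,0,0,-0.65,0,0,0.013,0,0,0,-0.65,0,0,0,0,0,0,-0.65])

```text
clock: 8.75
eef_pos: [0.5961, 0.073, 0.1983]
tool_rot: [-0.705, 0.709, 0.002, -0.002]
ft_force: [-0.2, -0.1, 0.1]
grip_width: 0.0705
```

```bash
python3 look.py wrist:5
```

```text
8.75 [0.5961 0.073  0.1983] yaw -90.27600366580458 z [-0.0055  0.0001 -1.    ] J [ 0.1216  0.5027  0.1099  1.1834  0.0008 -3.0152] F [-0.1593 -0.1129  0.0984] [-0.0386  0.0117 -0.0256] 0.07050531067032258
```

View pics/wrist5.png

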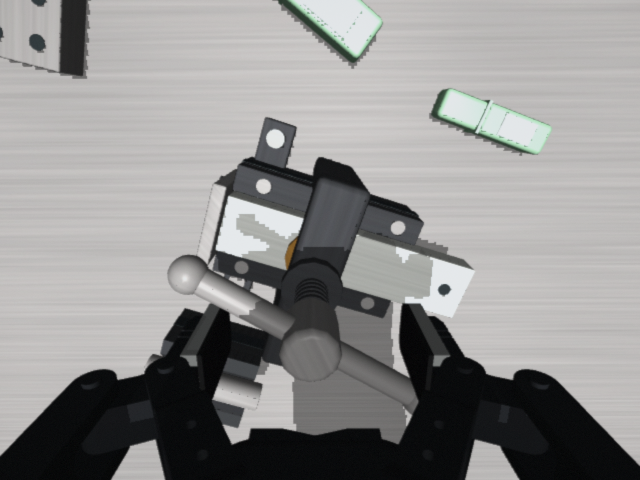

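drive_tool(steps=[0,0,0,0,0,3,-0.65,0,0,0,0,0,4,-0.65,0,0,0,0,0,5,-0.65,0,0,0.0001,0,0,5,-0.65,0,0,0.0001,0,0,5,-0.65,0,0,0.0001,0,0,5,-0.65])

```text
clock: 9.3
eef_pos: [0.5975, 0.0736, 0.2021]
tool_rot: [-0.519, 0.855, 0.001, 0.0]
ft_force: [-2.2, 1.4, -1.4]
grip_width: 0.0706
```

```bash
python3 look.py wrist:6
```

```text
9.3 [0.5975 0.0736 0.2021] yaw -117.45139770554242 z [-0.0001  0.0015 -1.    ] J [ 0.122   0.4992  0.1145  1.1861  0.0015 -2.5405] F [-2.1747  1.3703 -1.411 ] [0.1937 0.3813 0.0504] 0.070578053598921
```

View pics/wrist6.png

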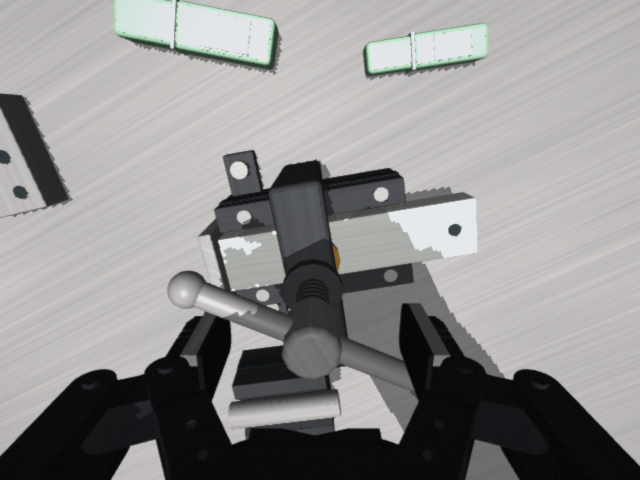

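drive_tool(steps=[0,0,0.00015,0,0,7,-0.65,0,0,0.00015,0,0,7,-0.65,0,0,0.00015,0,0,7,-0.65,0,0,0.00015,0,0,7,-0.65,0,0,0.00015,0,0,7,-0.65,0,0,0.00015,0,0,7,-0.65,0,0,0.00015,0,0,7,-0.65,0,0,0.00015,0,0,7,-0.65])

```text
clock: 10.02
eef_pos: [0.5979, 0.074, 0.2009]
tool_rot: [-0.057, 0.998, 0.001, 0.001]
ft_force: [-0.1, 2.0, -0.6]
grip_width: 0.0706
```

```bash
python3 look.py
```

```text
10.0167 [0.5979 0.074  0.2009] yaw -173.40878049883563 z [ 0.001   0.0024 -1.    ] J [ 0.1223  0.5002  0.113   1.1823  0.0023 -1.5635] F [-0.1302  2.002  -0.6031] [0.5379 0.1669 0.1291] 0.0706221970784497
```

drive_tool(steps=[0,0,0.00015,0,0,6,-0.65,0,0,0.00015,0,0,6,-0.65,0,0,0.00015,0,0,6,-0.65,0,0,0.00015,0,0,6,-0.65,0,0,0.00015,0,0,6,-0.65,0,0,0.00015,0,0,6,-0.65])

```text
clock: 10.52
eef_pos: [0.5984, 0.0739, 0.2002]
tool_rot: [0.253, 0.967, 0.001, 0.001]
ft_force: [0.8, 1.6, 0.1]
grip_width: 0.0706
```

```bash
python3 look.py scene:7; python3 - <<'E'
import cv2
p=cv2.imread("pics/scene7.png")[220:400,260:480];cv2.imwrite("pics/scene7z.png",cv2.resize(p,None,fx=3,fy=3,interpolation=2))
E
```

```text
10.5167 [0.5984 0.0739 0.2002] yaw 150.63908442629906 z [ 0.0022  0.0022 -1.    ] J [ 0.1222  0.5008  0.1122  1.1796  0.0019 -0.9361] F [0.8344 1.5613 0.1266] [0.3534 0.0028 0.1017] 0.07062711558775493
```

View pics/scene7z.png

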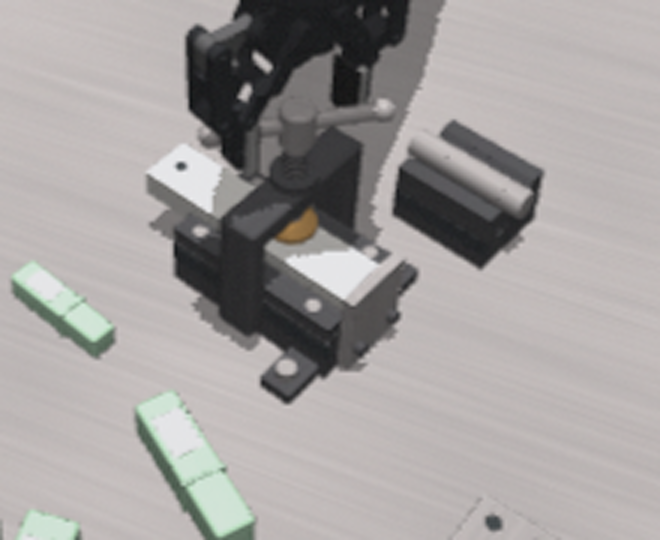

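```bash
python3 - <<'E'
from h import *
f=np.load("scene7.npz");a=np.linspace(0,2*np.pi,180)
for z in(.054,.058,.062,.066):
    P=np.stack([.598+.016*np.cos(a),.0742+.016*np.sin(a),0*a+z],1)
    q=cv2.projectPoints(P,f["rvec"],f["tvec"],f["mtx"],None)[0][:,0]
    q=(q-[260,220])*3+1;i=q[:,1].argmax();print(z,q[i],q[:,0].min(),q[:,0].max())
p=f["p"].astype(int);m=(p[...,0]-p[...,2]>50);ys,xs=np.nonzero(m[280:310,340:380]);print(ys.max()+280,(ys.max()+280-220+.5)*3,xs.min()+340,xs.max()+340)
E
```

```text
0.054 [292.13277768 257.38512059] 264.00366604412864 317.36134683650255
0.058 [292.43790612 252.84211407] 264.22334975871036 317.73545655458963
0.062 [292.74482296 248.27248035] 264.44430223873405 318.1117314878929
0.066 [293.05354397 243.67598462] 264.66653450750914 318.49019048821975
300 241.5 353 365
```

drive_tool(steps=[0,0,0.00015,0,0,7,-0.65,0,0,0.00015,0,0,7,-0.65,0,0,0.00015,0,0,7,-0.65,0,0,0.00015,0,0,7,-0.65,0,0,0.00015,0,0,7,-0.65,0,0,0.00015,0,0,7,-0.65,0,0,0.00015,0,0,7,-0.65,0,0,0.00015,0,0,7,-0.65])

```text
clock: 11.23
eef_pos: [0.598, 0.0735, 0.1989]
tool_rot: [0.678, 0.735, 0.001, 0.0]
ft_force: [-0.7, 1.6, 0.1]
grip_width: 0.0701
```

```bash
python3 look.py
```

```text
11.2333 [0.598  0.0735 0.1989] yaw 94.68166176396146 z [ 0.0013  0.0012 -1.    ] J [0.1218 0.5016 0.1098 1.1776 0.001  0.0401] F [-0.6532  1.6035  0.1323] [0.2387 0.2551 0.0398] 0.0701281387360219
```

drive_tool(steps=[0,0,0.00015,0,0,7,-0.65,0,0,0.00015,0,0,7,-0.65,0,0,0.00015,0,0,7,-0.65,0,0,0.00015,0,0,7,-0.65,0,0,0.00015,0,0,7,-0.65,0,0,0.00015,0,0,7,-0.65,0,0,0.00015,0,0,7,-0.65,0,0,0.00015,0,0,7,-0.65])

```text
clock: 11.9
eef_pos: [0.5977, 0.0736, 0.1976]
tool_rot: [0.944, 0.331, 0.001, -0.001]
ft_force: [-1.4, 2.7, 0.4]
grip_width: 0.0702
```

```bash
python3 look.py
```

```text
11.9 [0.5977 0.0736 0.1976] yaw 38.69391953879997 z [ 0.0006  0.0016 -1.    ] J [0.122  0.5025 0.1077 1.1752 0.0016 1.0175] F [-1.4052  2.6669  0.3984] [0.3654 0.2951 0.1047] 0.07022711589133863
```

drive_tool(steps=[0,0,0.00015,0,0,7,-0.65,0,0,0.00015,0,0,7,-0.65,0,0,0.00015,0,0,7,-0.65,0,0,0.00015,0,0,7,-0.65,0,0,0.00015,0,0,7,-0.65,0,0,0.00015,0,0,7,-0.65,0,0,0.00015,0,0,7,-0.65,0,0,0.00015,0,0,7,-0.65])

```text
clock: 12.57
eef_pos: [0.5983, 0.0739, 0.1965]
tool_rot: [0.989, -0.15, 0.001, -0.001]
ft_force: [0.1, 2.7, -0.5]
grip_width: 0.0707
```

```bash
python3 look.py
```

```text
12.5667 [0.5983 0.0739 0.1965] yaw -17.297362575620696 z [ 0.002   0.0022 -1.    ] J [0.1222 0.5036 0.1064 1.1714 0.0019 1.9949] F [ 0.0929  2.6748 -0.4705] [ 0.5423 -0.0624  0.0728] 0.07073484416008954
```

drive_tool(steps=[0,0,0.00015,0,0,7,-0.65,0,0,0.00015,0,0,7,-0.65,0,0,0.00015,0,0,7,-0.65,0,0,0.00015,0,0,7,-0.65,0,0,0.00015,0,0,7,-0.65,0,0,0.00015,0,0,7,-0.65,0,0,0.00015,0,0,7,-0.65,0,0,0.00015,0,0,7,-0.65])

```text
clock: 13.23
eef_pos: [0.5981, 0.0736, 0.1952]
tool_rot: [0.802, -0.597, 0.0, -0.001]
ft_force: [-0.5, 2.5, 0.3]
grip_width: 0.071
```

```bash
python3 look.py scene:8 wrist:8; python3 - <<'E'
import cv2,numpy as np
p=cv2.imread("pics/scene8.png")[220:400,260:480];cv2.imwrite("pics/scene8z.png",cv2.resize(p,None,fx=3,fy=3,interpolation=2))
p=np.load("scene8.npz")["p"].astype(int);m=(p[...,0]-p[...,2]>50);ys,xs=np.nonzero(m[280:310,340:380]);print(ys.max()+280,(ys.max()+280-220+.5)*3)
E
```

```text
13.2333 [0.5981 0.0736 0.1952] yaw -73.31020140411724 z [ 0.0016  0.0015 -1.    ] J [0.1219 0.5045 0.1045 1.1691 0.0013 2.9722] F [-0.5119  2.5008  0.3097] [0.3556 0.1156 0.0974] 0.07103373291390021
301 244.5
```

View pics/scene8z.png

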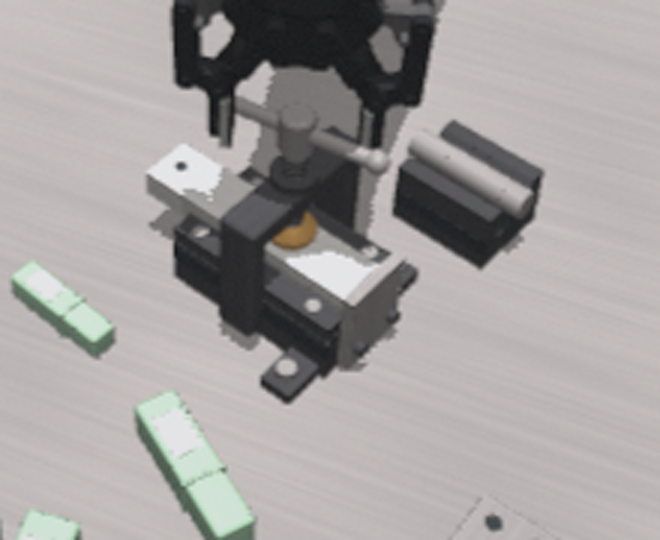

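View pics/wrist8.png

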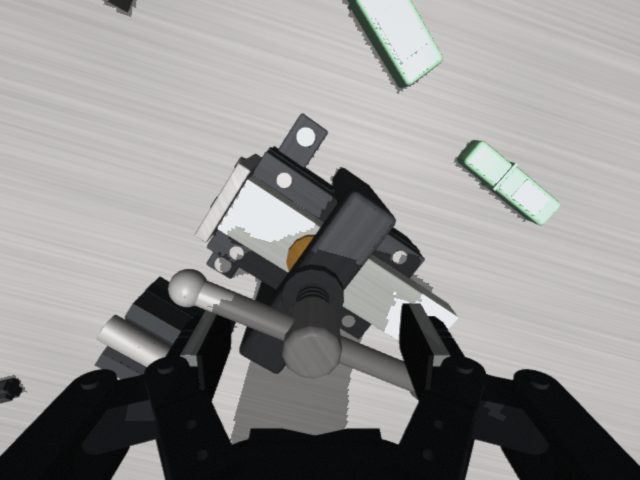

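drive_tool(steps=[0,0,0,0,0,-5,-0.65,0,0,-0.02,0,0,0,-0.65,0,0,-0.02,0,0,0,-0.65,0,0,0,0,0,-7,-0.65,0,0,0,0,0,-7,-0.65,0,0,0,0,0,-7,-0.65,0,0,0,0,0,-7,-0.65,0,0,0,0,0,-7,-0.65])

```text
clock: 14.0
eef_pos: [0.5981, 0.0727, 0.235]
tool_rot: [0.96, -0.28, 0.001, -0.0]
ft_force: [-0.2, 0.2, -0.3]
grip_width: 0.0703
```

drive_tool(steps=[0,0,0,0,0,-7,-0.65,0,0,0,0,0,-7,-0.65,0,0,0,0,0,-7,-0.65,0,0,0,0,0,-7,-0.65,0,0,0,0,0,-7,-0.65,0,0,0,0,0,-7,-0.65,0,0,0,0,0,-7,-0.65,0,0,0,0,0,-7,-0.65])

```text
clock: 14.67
eef_pos: [0.5981, 0.0727, 0.2349]
tool_rot: [0.979, 0.203, 0.001, 0.0]
ft_force: [-0.1, -0.2, 0.2]
grip_width: 0.0703
```

drive_tool(steps=[0,0,0,0,0,-7,-0.65,0,0,0,0,0,-7,-0.65,0,0,0,0,0,-7,-0.65,0,0,0,0,0,-7,-0.65,0,0,0,0,0,-7,-0.65,0,0,0,0,0,-7,-0.65,0,0,0,0,0,-7,-0.65,0,0,0,0,0,-7,-0.65])

```text
clock: 15.33
eef_pos: [0.5981, 0.0727, 0.2349]
tool_rot: [0.769, 0.639, 0.001, 0.001]
ft_force: [-0.2, 0.0, -1.3]
grip_width: 0.0704
```

drive_tool(steps=[0,0,0,0,0,-7,-0.65,0,0,0,0,0,-7,-0.65,0,0,0,0,0,-7,-0.65,0,0,0,0,0,-7,-0.65,0,0,0,0,0,-7,-0.65,0,0,0,0,0,-7,-0.65,0,0,0,0,0,0,-0.65])

```text
clock: 15.92
eef_pos: [0.5981, 0.0727, 0.2348]
tool_rot: [0.491, 0.871, 0.0, 0.001]
ft_force: [0.6, 0.9, 0.4]
grip_width: 0.0706
```

```bash
python3 look.py wrist:9
```

```text
15.9167 [0.5981 0.0727 0.2348] yaw 121.17099701275868 z [ 0.0014 -0.0002 -1.    ] J [ 0.1211  0.4777  0.1681  1.2598 -0.0003 -0.4229] F [0.5562 0.8804 0.3693] [ 0.005   0.0048 -0.038 ] 0.07060050253112554
```

View pics/wrist9.png

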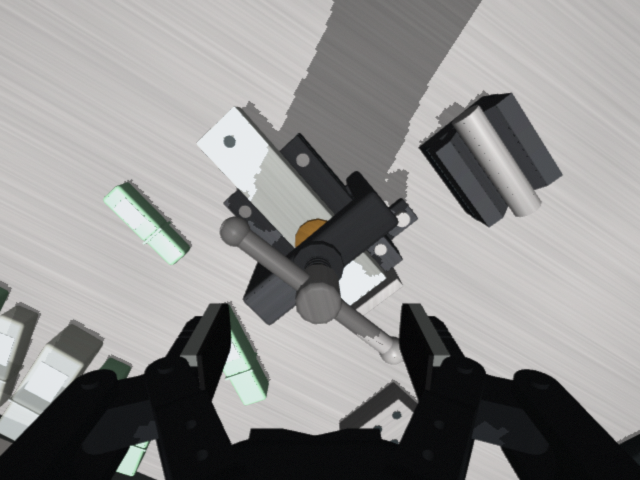

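drive_tool(steps=[0.0011,0.0007,0.015,0,0,0,-0.65,0,0,0.015,0,0,0,-0.65,0,0,0.01,0,0,0,-0.65,0,0,0,0,0,0,-0.65,0,0,0,0,0,6,-0.65,0,0,0,0,0,6,-0.65,0,0,0.0001,0,0,6,-0.65,0,0,0.0001,0,0,6,-0.65])

```text
clock: 16.63
eef_pos: [0.598, 0.0742, 0.1946]
tool_rot: [0.666, 0.746, 0.0, 0.0]
ft_force: [0.3, 0.3, -1.7]
grip_width: 0.0705
```

```bash
python3 look.py
```

```text
16.6333 [0.598  0.0742 0.1946] yaw 96.5180817976373 z [ 0.0008 -0.     -1.    ] J [ 0.1235  0.5055  0.1045  1.169  -0.0001  0.0097] F [ 0.3369  0.3168 -1.7139] [ 0.0068 -0.0251  0.0543] 0.07049572219681986
```

drive_tool(steps=[0,0,0.00015,0,0,6,-0.65,0,0,0.00015,0,0,6,-0.65,0,0,0.00015,0,0,6,-0.65,0,0,0.00015,0,0,6,-0.65,0,0,0.00015,0,0,6,-0.65,0,0,0.00015,0,0,6,-0.65,0,0,0.00015,0,0,6,-0.65])

```text
clock: 17.22
eef_pos: [0.5979, 0.0743, 0.1936]
tool_rot: [0.889, 0.458, 0.0, -0.0]
ft_force: [-0.7, 0.8, -0.2]
grip_width: 0.0705
```

```bash
python3 look.py
```

```text
17.2167 [0.5979 0.0743 0.1936] yaw 54.52568670179662 z [ 0.0005  0.0003 -1.    ] J [0.1236 0.5062 0.1029 1.1669 0.0002 0.7427] F [-0.6843  0.7557 -0.225 ] [0.0603 0.0548 0.0558] 0.0704948559013657
```

drive_tool(steps=[0,0,0.00015,0,0,6,-0.65,0,0,0.00015,0,0,6,-0.65,0,0,0.00015,0,0,6,-0.65,0,0,0.00015,0,0,6,-0.65])

```text
clock: 17.55
eef_pos: [0.5978, 0.0745, 0.193]
tool_rot: [0.965, 0.263, 0.0, -0.0]
ft_force: [0.1, 0.8, -0.5]
grip_width: 0.0702
```

```bash
python3 look.py scene:10; python3 - <<'E'
import cv2,numpy as np
p=cv2.imread("pics/scene10.png")[280:310,340:380];cv2.imwrite("pics/scene10z.png",cv2.resize(p,None,fx=12,fy=12,interpolation=0))
p=cv2.imread("pics/scene8.png")[280:310,340:380];cv2.imwrite("pics/scene8zz.png",cv2.resize(p,None,fx=12,fy=12,interpolation=0))
E
```

```text
17.55 [0.5978 0.0745 0.193 ] yaw 30.53054064758859 z [ 0.0004  0.0006 -1.    ] J [0.1237 0.5066 0.1019 1.1657 0.0005 1.1616] F [ 0.0581  0.8083 -0.4688] [0.1431 0.0745 0.1008] 0.07018415168178428
```

View pics/scene10z.png

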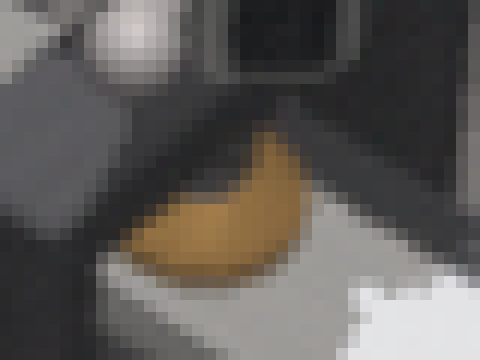

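drive_tool(steps=[0,0,0.0001,0,0,5,-0.65,0,0,0.0001,0,0,5,-0.65,0,0,0.0001,0,0,5,-0.65,0,0,0.0001,0,0,5,-0.65])

```text
clock: 17.93
eef_pos: [0.5979, 0.0746, 0.1926]
tool_rot: [0.996, 0.093, 0.0, -0.0]
ft_force: [-0.0, 1.3, -0.9]
grip_width: 0.0704
```

```bash
python3 look.py
```

```text
17.9333 [0.5979 0.0746 0.1926] yaw 10.717843520956487 z [ 0.0005  0.0007 -1.    ] J [0.1238 0.5069 0.1013 1.1645 0.0007 1.5075] F [-0.0144  1.2712 -0.917 ] [0.2346 0.0796 0.0645] 0.07044507245515083
```

drive_tool(steps=[0,0,0.0001,0,0,5,-0.65,0,0,0.0001,0,0,5,-0.65,0,0,0.0001,0,0,5,-0.65,0,0,0.0001,0,0,5,-0.65])

```text
clock: 18.27
eef_pos: [0.5979, 0.0747, 0.1921]
tool_rot: [0.997, -0.081, 0.0, -0.0]
ft_force: [-0.1, 1.3, -0.1]
grip_width: 0.0704
```

```bash
python3 look.py
```

```text
18.2667 [0.5979 0.0747 0.1921] yaw -9.275871706733568 z [ 0.0006  0.001  -1.    ] J [0.1239 0.5073 0.1007 1.1635 0.0009 1.8566] F [-0.1119  1.2968 -0.0997] [0.2807 0.018  0.1098] 0.07038961471364737
```

drive_tool(steps=[0,0,0.0001,0,0,5,-0.65,0,0,0.0001,0,0,5,-0.65,0,0,0.0001,0,0,5,-0.65,0,0,0.0001,0,0,5,-0.65])

```text
clock: 18.6
eef_pos: [0.598, 0.0747, 0.1917]
tool_rot: [0.968, -0.253, 0.0, -0.001]
ft_force: [0.3, 1.4, -0.2]
grip_width: 0.0706
```

```bash
python3 look.py
```

```text
18.6 [0.598  0.0747 0.1917] yaw -29.275078522328133 z [ 0.0008  0.0011 -1.    ] J [0.1239 0.5076 0.1002 1.1624 0.001  2.2057] F [ 0.2781  1.3608 -0.2204] [0.2876 0.0637 0.0813] 0.07055153196949207
```

drive_tool(steps=[0,0,0.0001,0,0,5,-0.65,0,0,0.0001,0,0,5,-0.65,0,0,0.0001,0,0,5,-0.65,0,0,0.0001,0,0,5,-0.65])

```text
clock: 18.93
eef_pos: [0.5981, 0.0747, 0.1913]
tool_rot: [0.909, -0.417, 0.0, -0.001]
ft_force: [0.2, 1.9, -0.9]
grip_width: 0.0703
```

```bash
python3 look.py
```

```text
18.9333 [0.5981 0.0747 0.1913] yaw -49.274730144645176 z [ 0.001   0.0011 -1.    ] J [0.1239 0.508  0.0997 1.1613 0.001  2.5547] F [ 0.2193  1.8835 -0.8508] [ 0.3041 -0.0276  0.0717] 0.0703181328943263
```

drive_tool(steps=[0,0,0.0001,0,0,5,-0.65,0,0,0.0001,0,0,5,-0.65,0,0,0.0001,0,0,5,-0.65,0,0,0.0001,0,0,5,-0.65])

```text
clock: 19.27
eef_pos: [0.5981, 0.0747, 0.1909]
tool_rot: [0.823, -0.568, 0.0, -0.001]
ft_force: [0.6, 2.0, -1.0]
grip_width: 0.0703
```

```bash
python3 look.py
```

```text
19.2667 [0.5981 0.0747 0.1909] yaw -69.2739352822344 z [ 0.0012  0.001  -1.    ] J [0.1239 0.5084 0.0991 1.1603 0.0009 2.9038] F [ 0.6172  1.9835 -0.9955] [ 0.2858 -0.1214  0.0098] 0.07028908599246646
```

drive_tool(steps=[0,0,0,0,0,-5,-0.65,0,0,-0.02,0,0,0,-0.65,0,0,-0.02,0,0,0,-0.65,0,0,0,0,0,-7,-0.65,0,0,0,0,0,-7,-0.65,0,0,0,0,0,-7,-0.65,0,0,0,0,0,-7,-0.65,0,0,0,0,0,-7,-0.65])

```text
clock: 19.93
eef_pos: [0.598, 0.0742, 0.2312]
tool_rot: [0.969, -0.248, 0.001, -0.0]
ft_force: [-0.3, 0.2, -0.1]
grip_width: 0.0704
```

drive_tool(steps=[0,0,0,0,0,-7,-0.65,0,0,0,0,0,-7,-0.65,0,0,0,0,0,-7,-0.65,0,0,0,0,0,-7,-0.65,0,0,0,0,0,-7,-0.65,0,0,0,0,0,-7,-0.65,0,0,0,0,0,-7,-0.65,0,0,0,0,0,-7,-0.65])

```text
clock: 20.6
eef_pos: [0.598, 0.0741, 0.2311]
tool_rot: [0.972, 0.236, 0.001, 0.0]
ft_force: [-1.0, -0.1, -0.0]
grip_width: 0.0705
```

drive_tool(steps=[0,0,0,0,0,-7,-0.65,0,0,0,0,0,-7,-0.65,0,0,0,0,0,-7,-0.65,0,0,0,0,0,-7,-0.65,0,0,0,0,0,-7,-0.65,0,0,0,0,0,-7,-0.65,0,0,0,0,0,-7,-0.65,0,0,0,0,0,-7,-0.65])

```text
clock: 21.27
eef_pos: [0.598, 0.0741, 0.2311]
tool_rot: [0.747, 0.664, 0.0, 0.0]
ft_force: [-0.4, 0.1, 0.8]
grip_width: 0.0705
```

drive_tool(steps=[0,0,0,0,0,-7,-0.65,0,0,0,0,0,-7,-0.65,0,0,0,0,0,-7,-0.65,0,0,0,0,0,-7,-0.65,0,0,0,0,0,-7,-0.65,0,0,0,0,0,-7,-0.65,0,0,0,0,0,0,-0.65])

```text
clock: 21.85
eef_pos: [0.598, 0.0741, 0.231]
tool_rot: [0.462, 0.887, 0.0, 0.0]
ft_force: [0.4, -1.0, 0.0]
grip_width: 0.0704
```

```bash
python3 look.py wrist:11 scene:11;python3 - <<'E'
import cv2,numpy as np
p=cv2.imread("pics/scene11.png")[220:400,260:480];cv2.imwrite("pics/scene11z.png",cv2.resize(p,None,fx=3,fy=3,interpolation=2))
E
```

```text
21.85 [0.598  0.0741 0.231 ] yaw 125.01949536876462 z [ 0.001  -0.0001 -1.    ] J [ 0.1234  0.4805  0.1622  1.2516 -0.0002 -0.4878] F [ 0.3939 -1.035   0.0222] [-0.0018  0.0117  0.0052] 0.07039543017309104
```

View pics/wrist11.png

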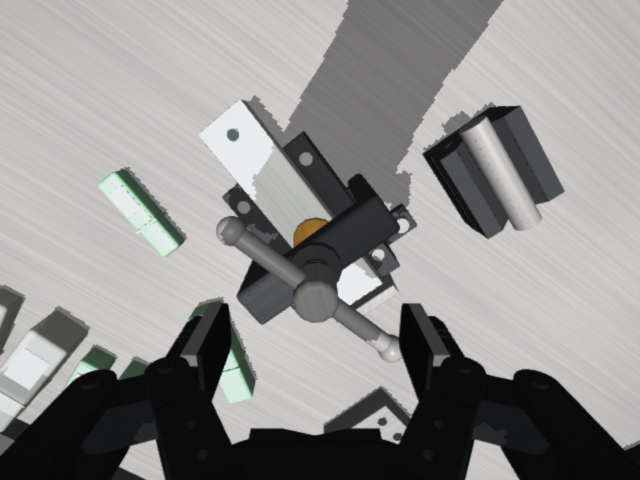

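View pics/scene11z.png

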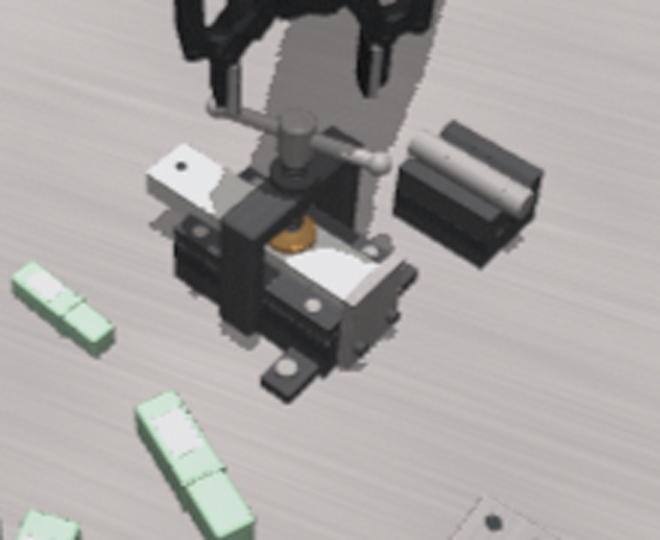

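drive_tool(steps=[0,0,0.015,0,0,0,-0.65,0,0,0.015,0,0,0,-0.65,0,0,0.01,0,0,0,-0.65,0,0,0,0,0,0,-0.65,0,0,0,0,0,5,-0.65,0,0,0,0,0,5,-0.65,0,0,0.0001,0,0,5,-0.65,0,0,0.0001,0,0,5,-0.65])

```text
clock: 22.62
eef_pos: [0.5981, 0.0743, 0.1908]
tool_rot: [0.612, 0.791, 0.0, 0.0]
ft_force: [0.6, 0.1, -0.4]
grip_width: 0.0699
```

```bash
python3 look.py
```

```text
22.6167 [0.5981 0.0743 0.1908] yaw 104.5319885291116 z [ 0.001   0.0001 -1.    ] J [ 0.1235  0.5085  0.0989  1.1603 -0.0001 -0.1301] F [ 0.6351  0.1418 -0.3774] [-0.0095 -0.0818  0.1551] 0.06993755876375995
```

drive_tool(steps=[0,0,0.0001,0,0,4,-0.65,0,0,0.0001,0,0,4,-0.65,0,0,0.0001,0,0,4,-0.65])

```text
clock: 22.87
eef_pos: [0.598, 0.0743, 0.1905]
tool_rot: [0.691, 0.723, 0.0, 0.0]
ft_force: [0.6, 0.1, 0.1]
grip_width: 0.0706
```

```bash
python3 look.py
```

```text
22.8667 [0.598  0.0743 0.1905] yaw 92.5879479428032 z [ 0.0009  0.0001 -1.    ] J [ 0.1236  0.5086  0.0984  1.1597 -0.      0.0784] F [0.5741 0.1142 0.1137] [0.0187 0.0482 0.1067] 0.07056332241834828
```

drive_tool(steps=[0,0,0.0001,0,0,4,-0.65,0,0,0.0001,0,0,4,-0.65,0,0,0.0001,0,0,4,-0.65])

```text
clock: 23.12
eef_pos: [0.598, 0.0743, 0.1902]
tool_rot: [0.763, 0.647, 0.0, 0.0]
ft_force: [-0.1, 0.4, -0.4]
grip_width: 0.0707
```

```bash
python3 look.py
```

```text
23.1167 [0.598  0.0743 0.1902] yaw 80.60163360297878 z [ 0.0008  0.0001 -1.    ] J [0.1236 0.5088 0.098  1.1591 0.     0.2877] F [-0.1389  0.3667 -0.3543] [0.0232 0.0635 0.1398] 0.07066016363545592
```

drive_tool(steps=[0,0,0.0001,0,0,4,-0.65,0,0,0.0001,0,0,4,-0.65,0,0,0.0001,0,0,4,-0.65])

```text
clock: 23.37
eef_pos: [0.598, 0.0743, 0.19]
tool_rot: [0.826, 0.564, 0.0, 0.0]
ft_force: [-0.4, -0.5, -0.9]
grip_width: 0.0702
```

```bash
python3 look.py
```

```text
23.3667 [0.598  0.0743 0.19  ] yaw 68.61637068862512 z [ 0.0008  0.0001 -1.    ] J [0.1237 0.5089 0.0975 1.1586 0.     0.4969] F [-0.3672 -0.4832 -0.883 ] [0.0169 0.0632 0.2404] 0.07023976278861302
```

drive_tool(steps=[0,0,0.0001,0,0,4,-0.65,0,0,0.0001,0,0,4,-0.65,0,0,0.0001,0,0,4,-0.65])

```text
clock: 23.62
eef_pos: [0.5979, 0.0744, 0.1898]
tool_rot: [0.88, 0.474, 0.0, 0.0]
ft_force: [0.1, -0.2, -0.0]
grip_width: 0.0704
```

```bash
python3 look.py
```

```text
23.6167 [0.5979 0.0744 0.1898] yaw 56.63441833003759 z [ 0.0008  0.0002 -1.    ] J [0.1237 0.509  0.0971 1.1581 0.0001 0.7061] F [ 0.061  -0.1748 -0.0167] [0.0186 0.0777 0.3199] 0.07036364504590668
```

drive_tool(steps=[0,0,0.0001,0,0,4,-0.65,0,0,0.0001,0,0,4,-0.65,0,0,0.0001,0,0,4,-0.65])

```text
clock: 23.87
eef_pos: [0.5979, 0.0745, 0.1896]
tool_rot: [0.925, 0.38, 0.0, 0.0]
ft_force: [-1.1, 0.2, 1.5]
grip_width: 0.0706
```

```bash
python3 look.py
```

```text
23.8667 [0.5979 0.0745 0.1896] yaw 44.645475663797576 z [ 0.0008  0.0003 -1.    ] J [0.1238 0.5091 0.0968 1.1576 0.0002 0.9154] F [-1.0925  0.1609  1.4782] [0.1256 0.1528 0.3712] 0.07062361592304119
```

drive_tool(steps=[0,0,0,0,0,4,-0.65,0,0,0,0,0,4,-0.65])

```text
clock: 24.03
eef_pos: [0.5979, 0.0745, 0.1895]
tool_rot: [0.949, 0.314, 0.0, -0.0]
ft_force: [0.3, 0.0, 1.6]
grip_width: 0.0703
```

```bash
python3 look.py
```

```text
24.0333 [0.5979 0.0745 0.1895] yaw 36.63977408213925 z [ 0.0007  0.0004 -1.    ] J [0.1238 0.5092 0.0967 1.1575 0.0003 1.0552] F [0.3013 0.0281 1.5983] [0.0981 0.1586 0.3669] 0.07031718040959693
```

drive_tool(steps=[0,0,0,0,0,4,-0.65,0,0,0,0,0,3,-0.65])

```text
clock: 24.2
eef_pos: [0.5979, 0.0745, 0.1894]
tool_rot: [0.967, 0.256, 0.0, -0.0]
ft_force: [-0.6, 0.1, 1.1]
grip_width: 0.0704
```

```bash
python3 look.py
```

```text
24.2 [0.5979 0.0745 0.1894] yaw 29.66193795177698 z [ 0.0007  0.0005 -1.    ] J [0.1239 0.5093 0.0966 1.1574 0.0004 1.177 ] F [-0.5621  0.1343  1.0993] [0.1221 0.1691 0.3638] 0.07039127030394789
```

```bash
python3 look.py wrist:12 scene:12;python3 - <<'E'
import cv2,numpy as np
p=cv2.imread("pics/scene12.png")[220:400,260:480];cv2.imwrite("pics/scene12z.png",cv2.resize(p,None,fx=3,fy=3,interpolation=2))
E
```

```text
24.2 [0.5979 0.0745 0.1894] yaw 29.66193795177698 z [ 0.0007  0.0005 -1.    ] J [0.1239 0.5093 0.0966 1.1574 0.0004 1.177 ] F [-0.5621  0.1343  1.0993] [0.1221 0.1691 0.3638] 0.07039127030394789
```

View pics/wrist12.png

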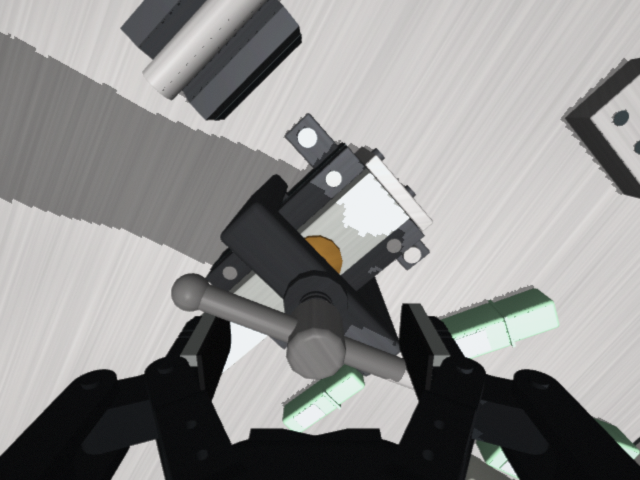

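View pics/scene12z.png

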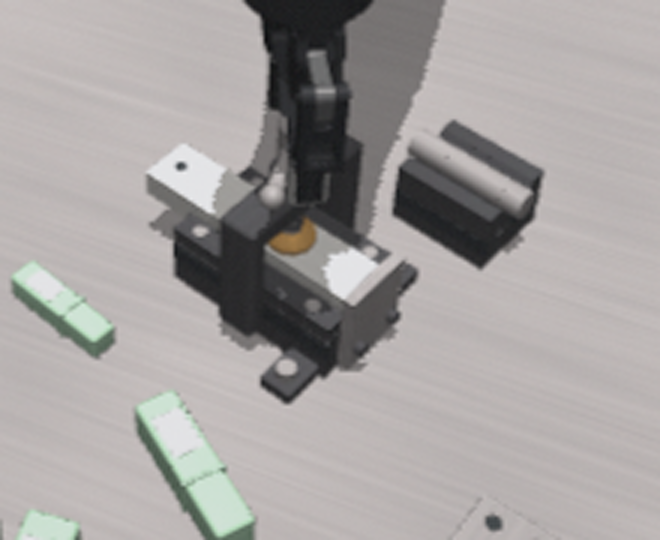

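drive_tool(steps=[0,0,0.0001,0,0,3,-0.65,0,0,0.0001,0,0,3,-0.65])

```text
clock: 24.47
eef_pos: [0.5979, 0.0746, 0.1893]
tool_rot: [0.979, 0.206, 0.0, -0.0]
ft_force: [-1.0, 0.2, 2.0]
grip_width: 0.0702
```

```bash
python3 look.py
```

```text
24.4667 [0.5979 0.0746 0.1893] yaw 23.785065332059506 z [ 0.0008  0.0006 -1.    ] J [0.1238 0.5094 0.0962 1.1568 0.0005 1.2795] F [-1.0489  0.2489  1.9795] [0.09   0.2177 0.3394] 0.07019418730396292
```

```bash
sed -i "s/print(o\['clock'\]/print('tau6',o['tau'][5],o['clock']/" look.py; python3 look.py
```

```text
tau6 -0.22086992394179106 24.4667 [0.5979 0.0746 0.1893] yaw 23.785065332059506 z [ 0.0008  0.0006 -1.    ] J [0.1238 0.5094 0.0962 1.1568 0.0005 1.2795] F [-1.0489  0.2489  1.9795] [0.09   0.2177 0.3394] 0.07019418730396292
```

drive_tool(steps=[0,0,0.0001,0,0,3,-0.65,0,0,0.0001,0,0,3,-0.65])

```text
clock: 24.63
eef_pos: [0.5979, 0.0746, 0.1892]
tool_rot: [0.988, 0.155, 0.001, -0.0]
ft_force: [-1.0, 1.2, 2.0]
grip_width: 0.0704
```

```bash
python3 look.py
```

```text
tau6 -0.12038600631058216 24.6333 [0.5979 0.0746 0.1892] yaw 17.786838006026503 z [ 0.001   0.0007 -1.    ] J [0.1239 0.5094 0.096  1.1564 0.0005 1.3842] F [-1.0352  1.1874  1.9697] [0.2415 0.2731 0.4015] 0.07039377594111118
```

```bash
python3 - <<'E'
from workcell import bot
o=bot.get_obs();print(o['joint_vel'],o['tau'])
E
python3 look.py wrist:13 scene:13;python3 - <<'E'
import cv2,numpy as np
p=cv2.imread("pics/scene13.png")[220:400,260:480];cv2.imwrite("pics/scene13z.png",cv2.resize(p,None,fx=3,fy=3,interpolation=2))
E
```

```text
[ 9.16464110e-05 -9.73466414e-04  5.28154429e-04 -5.20769377e-04
  7.79624624e-03  6.18652855e-01] [ -0.96026693 -46.98879361  23.5708487   -0.41494844  -0.27799744
  -0.12038601]
tau6 -0.12038600631058216 24.6333 [0.5979 0.0746 0.1892] yaw 17.786838006026503 z [ 0.001   0.0007 -1.    ] J [0.1239 0.5094 0.096  1.1564 0.0005 1.3842] F [-1.0352  1.1874  1.9697] [0.2415 0.2731 0.4015] 0.07039377594111118
```

View pics/wrist13.png

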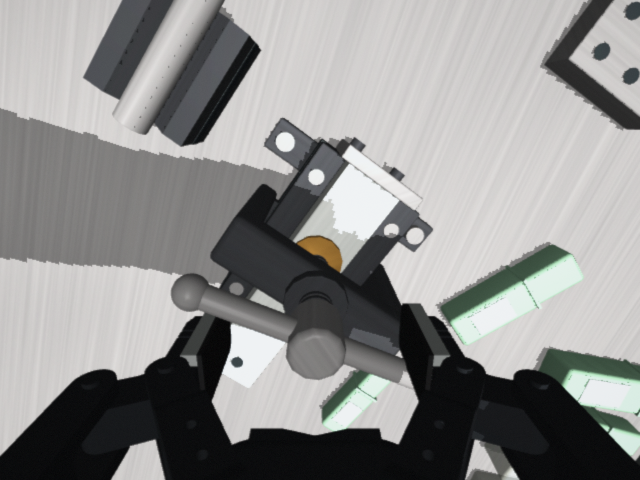

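View pics/scene13z.png

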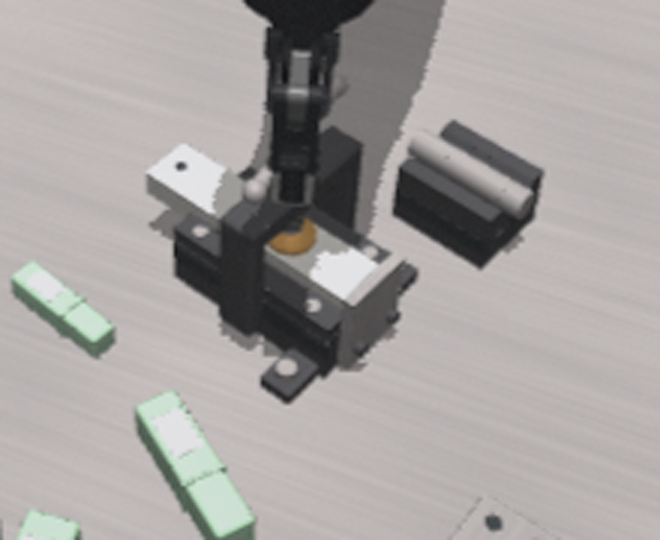

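drive_tool(steps=[0,0,0,0,0,4,-0.65,0,0,0,0,0,4,-0.65])

```text
clock: 24.9
eef_pos: [0.598, 0.0746, 0.1889]
tool_rot: [0.996, 0.085, 0.001, -0.0]
ft_force: [-0.9, 1.7, 1.9]
grip_width: 0.0701
```

```bash
python3 look.py
```

```text
tau6 -0.37654791958630085 24.9 [0.598  0.0746 0.1889] yaw 9.807133906892666 z [ 0.0011  0.0008 -1.    ] J [0.1239 0.5097 0.0958 1.1556 0.0006 1.5235] F [-0.8818  1.6838  1.8616] [0.2817 0.103  0.3524] 0.07007976033366098
```

drive_tool(steps=[0,0,0,0,0,-4,-0.65,0,0,0,0,0,-4,-0.65,0,0,0,0,0,0,-0.65])

```text
clock: 25.15
eef_pos: [0.5979, 0.0741, 0.1884]
tool_rot: [0.988, 0.156, 0.0, 0.0]
ft_force: [0.1, -0.3, -0.2]
grip_width: 0.0701
```

```bash
python3 look.py wrist:14; python3 - <<'E'
from h import *
# handle height from wrist depth along rod, compare frames
for n in ("wrist12","wrist13","wrist14"):
    f=np.load(n+".npz");C=cam(n+".npz")
    print(n,[dep(C,uv,f["d"])[2].round(4) for uv in((316,352),(310,358),(250,317),(260,323))])
E
```

```text
tau6 -0.4916359484195709 25.15 [0.5979 0.0741 0.1884] yaw 17.957441476894722 z [ 0.0005 -0.0002 -1.    ] J [ 0.1234  0.5103  0.0953  1.1553 -0.0003  1.3808] F [ 0.1486 -0.3483 -0.2321] [ 0.0096 -0.0011 -0.0358] 0.07014956518375658
wrist12 [np.float64(0.1485), np.float64(0.149), np.float64(0.1408), np.float64(0.1408)]
wrist13 [np.float64(0.1475), np.float64(0.1476), np.float64(0.1406), np.float64(0.1414)]
wrist14 [np.float64(0.149), np.float64(0.1482), np.float64(0.1409), np.float64(0.142)]
```

drive_tool(steps=[0,0,0,0,0,4,-0.65,0,0,0,0,0,4,-0.65,0,0,0,0,0,2,-0.65])

```text
clock: 25.45
eef_pos: [0.5978, 0.0747, 0.1882]
tool_rot: [0.998, 0.067, 0.0, -0.0]
ft_force: [-0.2, 2.0, -0.7]
grip_width: 0.0706
```

```bash
python3 look.py
```

```text
tau6 0.14808336272835732 25.45 [0.5978 0.0747 0.1882] yaw 7.661244120947017 z [ 0.0003  0.0009 -1.    ] J [0.1239 0.5105 0.0951 1.1551 0.0008 1.561 ] F [-0.2182  2.0208 -0.6631] [0.2691 0.0048 0.2857] 0.07055918853473575
```

drive_tool(steps=[0,0,0,0,0,3,-0.65])

```text
clock: 25.53
eef_pos: [0.5978, 0.0747, 0.1882]
tool_rot: [0.999, 0.041, 0.0, -0.0]
ft_force: [-0.2, 0.6, -0.9]
grip_width: 0.0708
```

```bash
python3 look.py
```

```text
tau6 -0.21117649041116238 25.5333 [0.5978 0.0747 0.1882] yaw 4.721587854604559 z [ 0.0002  0.0009 -1.    ] J [0.1239 0.5105 0.0951 1.1551 0.0008 1.6123] F [-0.2048  0.6017 -0.8523] [ 0.3026 -0.0743  0.4015] 0.07075657913049631
```

drive_tool(steps=[0,0,0,0,0,3,-0.65])

```text
clock: 25.62
eef_pos: [0.5979, 0.0747, 0.1882]
tool_rot: [1.0, 0.015, 0.0, -0.0]
ft_force: [0.1, 1.3, -1.1]
grip_width: 0.0703
```

```bash
python3 look.py
```

```text
tau6 -0.08257624693214893 25.6167 [0.5979 0.0747 0.1882] yaw 1.703288757008466 z [ 0.0004  0.0008 -1.    ] J [0.1239 0.5105 0.0951 1.155  0.0008 1.665 ] F [ 0.122   1.3341 -1.1174] [ 0.2994 -0.0444  0.3942] 0.07028093303321713
```

drive_tool(steps=[0,0,0,0,0,3,-0.65,0,0,0,0,0,3,-0.65])

```text
clock: 25.78
eef_pos: [0.5979, 0.0747, 0.1881]
tool_rot: [0.999, -0.037, 0.0, -0.0]
ft_force: [-0.1, 1.0, -1.2]
grip_width: 0.0702
```

```bash
python3 look.py
```

```text
tau6 0.03750281408429146 25.7833 [0.5979 0.0747 0.1881] yaw -4.278862760450808 z [ 0.0003  0.0008 -1.    ] J [0.124  0.5106 0.0951 1.1549 0.0008 1.7695] F [-0.0764  0.9833 -1.1825] [ 0.2855 -0.0995  0.5057] 0.0702412199016147
```

drive_tool(steps=[0,0,0,0,0,3,-0.65,0,0,0,0,0,3,-0.65])

```text
clock: 25.95
eef_pos: [0.5979, 0.0748, 0.188]
tool_rot: [0.996, -0.089, 0.0, -0.0]
ft_force: [-0.0, 0.9, -1.0]
grip_width: 0.0706
```

```bash
python3 look.py
```

```text
tau6 0.20466274581849575 25.95 [0.5979 0.0748 0.188 ] yaw -10.253226108686691 z [ 0.0002  0.0008 -1.    ] J [0.1241 0.5107 0.095  1.1548 0.0008 1.8738] F [-0.0378  0.866  -1.0322] [ 0.2375 -0.0991  0.8087] 0.0705559499775578
```

drive_tool(steps=[0,0,0,0,0,-6,-0.65,0,0,0,0,0,-5,-0.65,0,0,-0.02,0,0,0,-0.65,0,0,-0.03,0,0,0,-0.65,0,0,-0.04,0,0,0,-0.65,0,0,-0.03,0,0,0,-0.65,0,0,0,0,0,0,-0.65])

```text
clock: 26.53
eef_pos: [0.6003, 0.0744, 0.3163]
tool_rot: [1.0, 0.007, 0.007, -0.001]
ft_force: [1.4, -0.4, 0.9]
grip_width: 0.0706
```

```bash
python3 look.py wrist:15 scene:15 top:15;python3 - <<'E'
import cv2,numpy as np
p=cv2.imread("pics/scene15.png")[220:400,260:480];cv2.imwrite("pics/scene15z.png",cv2.resize(p,None,fx=3,fy=3,interpolation=2))
E
```

```text
tau6 0.0021640727209160104 26.5333 [0.6003 0.0744 0.3163] yaw 0.7556830873522449 z [ 0.0137  0.0015 -0.9999] J [ 0.1234  0.4413  0.3233  1.439  -0.0002  1.681 ] F [ 1.4329 -0.4486  0.8606] [ 0.0255 -0.0171 -0.0115] 0.07061656027692025
```

View pics/wrist15.png

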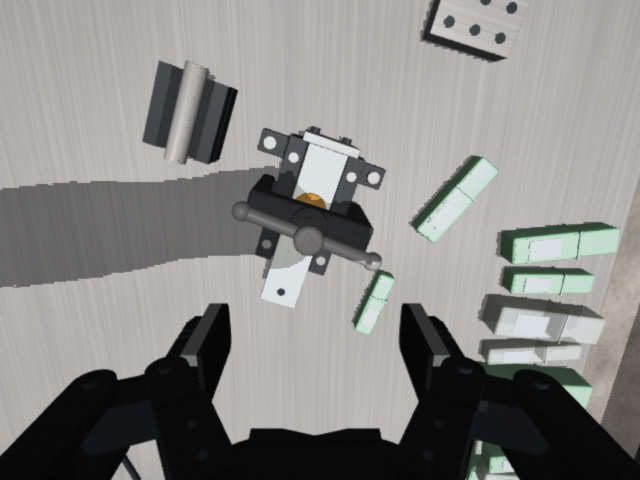

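View pics/scene15z.png

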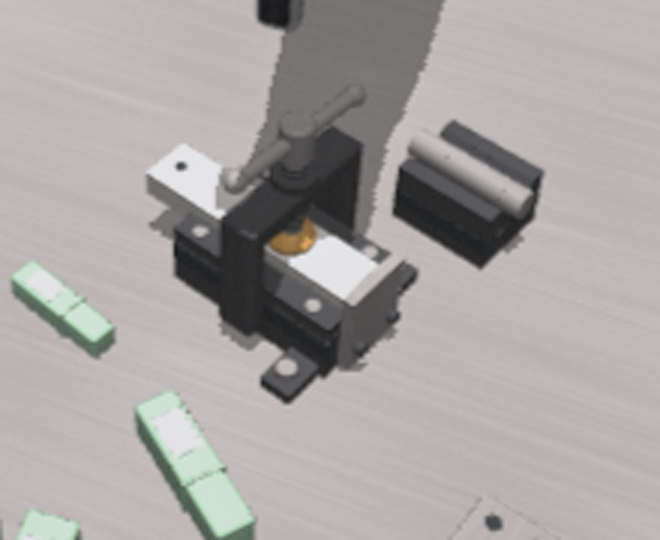

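```bash
python3 - <<'E'
from h import *
a=np.load("scene3.npz")["p"].astype(int);b=np.load("scene15.npz")["p"].astype(int);z=np.load("scene0.npz")["p"].astype(int)
d=abs(b-z).max(2)>40;n,l,s,c=cv2.connectedComponentsWithStats(d.astype(np.uint8));print([tuple(x) for x in s[1:] if x[4]>30])
from workcell import job_done;print(job_done())
E
```

```text
[(np.int32(332), np.int32(0), np.int32(37), np.int32(29), np.int32(469)), (np.int32(352), np.int32(0), np.int32(16), np.int32(5), np.int32(36)), (np.int32(371), np.int32(0), np.int32(15), np.int32(6), np.int32(65)), (np.int32(338), np.int32(0), np.int32(94), np.int32(75), np.int32(2364)), (np.int32(425), np.int32(5), np.int32(29), np.int32(30), np.int32(130)), (np.int32(442), np.int32(9), np.int32(48), np.int32(94), np.int32(1115)), (np.int32(433), np.int32(44), np.int32(18), np.int32(35), np.int32(286)), (np.int32(341), np.int32(62), np.int32(79), np.int32(40), np.int32(1714)), (np.int32(614), np.int32(69), np.int32(26), np.int32(49), np.int32(569)), (np.int32(339), np.int32(101), np.int32(116), np.int32(197), np.int32(10093)), (np.int32(434), np.int32(130), np.int32(201), np.int32(102), np.int32(4655)), (np.int32(338), np.int32(242), np.int32(12), np.int32(12), np.int32(39)), (np.int32(342), np.int32(256), np.int32(12), np.int32(23), np.int32(133)), (np.int32(304), np.int32(275), np.int32(5), np.int32(9), np.int32(31)), (np.int32(332), np.int32(276), np.int32(12), np.int32(15), np.int32(103)), (np.int32(306), np.int32(286), np.int32(10), np.int32(9), np.int32(49)), (np.int32(355), np.int32(289), np.int32(11), np.int32(9), np.int32(46)), (np.int32(350), np.int32(297), np.int32(36), np.int32(23), np.int32(235))]
the job is handed in; nothing more can be done
None
```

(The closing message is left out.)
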